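# Index the rotary dumbbell rack and load the small dumbbell

### The arm

A 6-joint arm with a two-finger parallel gripper is mounted at the origin on the work surface. World frame = base frame: x ahead of the robot, y to its left, z up, the work surface at z = 0. Lengths are in m, angles in degrees, forces in N, time in s.
With the tool pointing down it reaches from about 0.3 to 1 m from the base axis. Payload 5.1 kg.
Tool frame: the origin (TCP) lies at the very end of the fingers, on their centre line; the grasp point (between the pads) lies 19 mm behind it; z points along the fingers, y is the line along which they close (so a half turn about z gives the same grasp; the last joint's range is limited). The gripper opens to 95 mm and grips with 3 to 60 N. Pads are 20 mm wide; open, the fingers measure 119 mm over their backs; the gripper's body (75 mm by 180 mm) begins 59 mm behind the grasp point.
Start: joints at [60.756, 7.093, 94.555, -0, 78.352, -4.733], TCP at [0.27, 0.591, 0.215] pointing down, gripper open.
Joint ranges: [-149.61, 149.61], [-58.7, 133.49], [1.44, 155.28], [-77.14, 257.14], [18.33, 153.61], [-166.67, 166.67]. Speed limits (degrees/s): [147.25, 147.25, 180, 180, 180, 180].

### API

Orientations are given as a 3x3 rotation matrix whose columns are the frame's x, y, z axes.
In Python, from plant import state, capture, camera_model, hand_in gives the robot as it stands.
- The arm moves only by the shell command python3 -m crank 'ROWS' [FORCE]. ROWS is JSON, a list of rows, each a list of 7 numbers: the closure, from 0 (fully open) to 1 (shut), then the shift along the tool's x, y, z in mm, then the turn, a rotation vector about the tool's x, y, z in degrees. In form: [[gripper, dx, dy, dz, rx, ry, rz], ...]. A call has 1 to 12 rows; each row shifts and turns the commanded pose from where the row before left it, along the tool's axes as they then stand; what a row does not reach is not made up. A row lasts 1/10 s, in which the tool goes at most 50 mm and 8.59 degrees, less where a joint would pass 70% of its speed; a pose out of reach is approached as far as the arm can. A call is refused whole if a number of a shift passes 50 or a number of a turn 8.59, either way. A call with a gripper value outside its range is refused whole. The fingers move at their own pace and stop on an object; FORCE is the grip in N (left out, the last holds). Time passes only in rows, so rows that do not move let the fingers close. It gives the time, the measured TCP pose, the force, the opening and the grip force at its end, in the units of the state.
- state(): the state, without advancing time (a new reading comes with each control period).
- capture(name): name is "scene" or "top" or "wrist"; returns (picture, depth): 480x640x3 uint8, blue, green, red; 480x640 float32, m along the optical axis (not along the pixel's ray), 0 where there is no reading.
- camera_model(name): a dict with "mtx" (3x3 intrinsics, pixels), "view" (4x4, takes a point from world to camera coordinates). Camera axes: x right, y down, z forward; pixel columns grow to the right and rows downward; lengths in m; the calibration is good to about 2 mm. A picture is of the moment at which its call begins: read the wrist's pose just before it. camera_model takes no time and is no camera call; for the wrist camera it gives the pose at the moment of the call.
- hand_in(): hands the job in; it is judged then, once.
The state is a dict: "t": time; "joint_pos": joint angles; "joint_vel": joint speeds; "tau": joint torques, N m; "ee_pos": TCP position; "orientation": TCP orientation; "contact_force": force on the tool from outside, world axes, zero at the start; "wrist_torque": the same for the moment, N m; "opening": finger opening in m; "grip_force": force on a finger pad.
Only numpy, scipy, OpenCV 4.12 (cv2) and the standard library are available. Lean on these libraries where they do the work, as an engineer would, in place of code of your own. Each camera call takes 0.05 s, during which the arm holds its last target. There are 200 camera calls.

### The job

The sloping rotary rack has a round turntable that clicks into a stop every quarter turn. First turn it one click anticlockwise (seen from above), so that its long dumbbell cradle comes from the left side round to the front, the low edge nearest the robot, and sits in its click stop; then lay the smaller of the two hex dumbbells in that cradle, flat and square with both heads fully down between its walls, without dropping it or forcing it in. Leave the other things where they are.

Things in the scene. Friction and masses are not known exactly. Their poses are not given: they have to be found in the camera images.
- rack: Fixed steel base of the rotary rack, plate 240 x 200 x 12 mm. Origin: centre of its underside; front (-x) faces the robot, within 0.3 rad. It carries the turntable, a wooden disc 310 mm across, 12 mm thick, its face sloping 30 degrees towards the front: front edge of the face 28 mm above the work surface, back edge 183 mm. A small aluminium tab on the plate marks the front.
- turret (a joint): Angle of the turntable about the normal of its face, rad: about 0 at the start, growing anticlockwise seen from above. Click stops every pi/2 (0, 1.571, ...); let go, it pulls itself into the nearest stop. Leaving a stop takes up to 0.75 N m (about 7 N at a post).
- hub (a point): Centre of the turntable's face, on the turning axis. z: outward normal of the sloping face; x, y turn with the turntable: at joint 0, x points up the slope away from the robot and y to the robot's left. A round boss 48 mm across, 14 mm high, sits here.
- post (a point): Centre of the top of a round aluminium turning post, 28 mm in diameter, 70 mm tall, square to the disc, 120 mm from the hub. At joint 0 it is at the front (low) edge; after one click at the right-hand (-y) side. An equal post stands across the disc. Axes as hub.
- cradle (a point): Floor centre of the cradle, on the disc face, 95 mm from hub. x along the cradle, y outwards from hub, z normal. At x = +-65 mm each head has two walls 34 mm long, 22 mm high, leaning outwards 30 degrees like a hex head's lower faces, 34 mm apart at the floor, 60 at the top; end plates 19 mm high, 174 mm apart at the floor. Open for |x| < 48. Across the disc: a ring 100 mm across, 14 high.
- dumbbell: Smaller hex dumbbell, to be loaded: 170 mm long, black hexagonal heads 40 mm long, 52 mm across flats (60 over corners), round steel handle 26 mm in diameter, 90 mm between the heads; about 0.85 kg. Origin at its centre, on the handle axis, 26 mm above what it lies on (also when seated in the cradle); x: its long axis. Either end may go either way.
- big_dumbbell: The larger hex dumbbell, a bystander: 210 mm long, heads 64 mm across flats, 1.5 kg. Origin at its centre, x: its long axis. It and the smaller one may change places.
- kettlebell: Small cast iron kettlebell, 96 mm across and 136 mm tall, 2 kg, a bystander. Origin: centre of its underside.
- coaster: Round white ceramic coaster, 100 mm across, 9 mm thick, a bystander. Origin: centre of its underside.
There are look-alikes about, which are no part of the job. Leave any blue or turquoise look-alike of the dumbbell alone.

How it is judged (in metres and radians):
On the way, in this order (a step that is already met when the one before it is completed fails the run):
1. the turntable is turned one click (joint turret 1.45 to 1.69 rad, still) while the cradle is empty (small dumbbell more than 100 mm from it) (value of joint turret between 1.45 and 1.69 rad and velocity of joint turret between -0.1 and 0.1 rad/s and distance between dumbbell and cradle above 0.1 m), for 0.2 s.
2. the small dumbbell is down in the cradle (x of dumbbell in the frame of cradle between -0.006 and 0.006 m and y of dumbbell in the frame of cradle between -0.006 and 0.006 m and z of dumbbell in the frame of cradle between 0.022 and 0.029 m and angle between the x axis of dumbbell and the x axis of cradle, either way round below 0.05 rad), for 0.2 s.
At the end, for the whole second after the job is handed in: The turntable rests in the next click stop (joint turret 1.45 to 1.69 rad), and the small dumbbell lies at rest in the cradle: centre within 6 mm of the cradle's middle along and across, 22 to 29 mm above its floor, its long axis within 0.05 rad of the cradle's (all of step 2 and value of joint turret between 1.45 and 1.69 rad and velocity of joint turret between -0.1 and 0.1 rad/s and linear speed of dumbbell below 0.02 m/s and angular speed of dumbbell below 0.1 rad/s); the robot touches nothing.
It fails at once if the turntable is turned the wrong way, or past the next stop, by more than 0.6 rad (value of joint turret above 2.17 rad or value of joint turret below -0.6 rad).
It fails at once if the dumbbell strikes or is pressed on the rack with more than 80 N (contact force between dumbbell and rack above 80 N).
It fails at once if the larger dumbbell, the kettlebell or the coaster is moved more than 20 mm (distance of any of big_dumbbell, kettlebell, coaster from where it was at the start of the episode above 0.02 m).
It also fails if it takes over 61 s, if anything falls off the work surface, if the arm or the gripper's body presses on something with over 40 N, if the wrist force passes 120 N, or if a joint passes its speed limit or range.

## Working session

There is one attempt and no reset: what is moved stays moved. The work goes in short steps, Python scripts to look and compute and a shell command to move; the robot and the scene stay as the last step left them, time stands still between calls to the robot, and variables do not carry over. Pictures are saved under pics/ and viewed, at most 10 in all, crops included, and the job is handed in when it is done.

```bash
ls; mkdir -p pics; python3 - <<'E'
from plant import *
import cv2,numpy as np
for n in("scene","top"):
    p,d=capture(n);cv2.imwrite(f"pics/{n}0.png",p);np.save(f"{n}0.npy",d);m=camera_model(n);print(n,m)
print(state())
E
```

```text
pics
scene {'mtx': array([[514.77529776,   0.        , 315.55060164],
       [  0.        , 514.77529776, 245.48986105],
       [  0.        ,   0.        ,   1.        ]]), 'view': array([[-0.79200979,  0.61049193, -0.00448219,  0.41734792],
       [ 0.53511943,  0.69065519, -0.48645926, -0.16945647],
       [-0.2938838 , -0.387679  , -0.87369177,  1.27353635],
       [ 0.        ,  0.        ,  0.        ,  1.        ]])}
top {'mtx': array([[526.54954993,   0.        , 316.1958715 ],
       [  0.        , 526.54954993, 247.41535119],
       [  0.        ,   0.        ,   1.        ]]), 'view': array([[-0.01642092, -0.99985556, -0.00438362, -0.06050523],
       [-0.98516941,  0.01692833, -0.17074739,  0.4834229 ],
       [ 0.17079693,  0.00151478, -0.98530509,  1.17581792],
       [ 0.        ,  0.        ,  0.        ,  1.        ]])}
{'t': 0.1, 'joint_pos': array([ 6.07568149e+01,  7.13079777e+00,  9.46267077e+01, -1.22610382e-03,
        7.83526452e+01, -4.73289072e+00]), 'joint_vel': array([ 0.08512228, -0.11977479, -0.15434383,  0.04550238, -0.06154389,
        0.00320115]), 'tau': array([ 4.92252911e-04, -4.18876004e+01, -3.61097610e+01,  7.77078629e-02,
        4.61503398e-02, -6.77303888e-05]), 'ee_pos': array([0.26940176, 0.59089289, 0.2134936 ]), 'orientation': array([[-9.09888485e-01,  4.14851896e-01, -9.20883017e-04],
       [ 4.14852896e-01,  9.09886931e-01, -1.68771690e-03],
       [ 1.37746865e-04, -1.91766516e-03, -9.99998152e-01]]), 'contact_force': array([-0.60901786, -0.16542762,  0.21149369]), 'wrist_torque': array([-0.00692951,  0.03555884,  0.03238205]), 'grip_force': 0.0, 'opening': 0.09487513108834769}
```

View pics/top0.png

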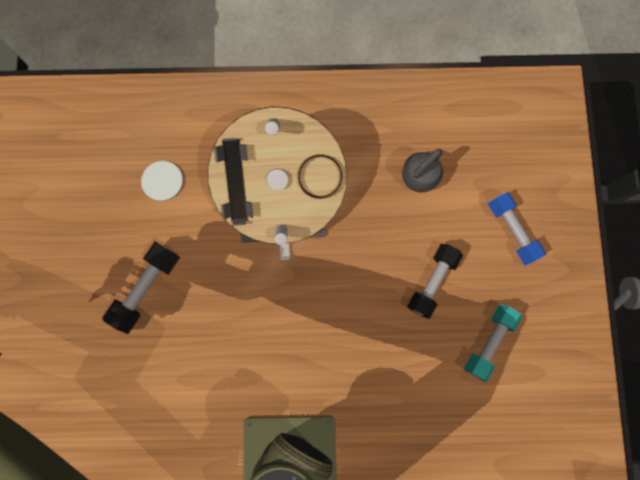

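View pics/scene0.png

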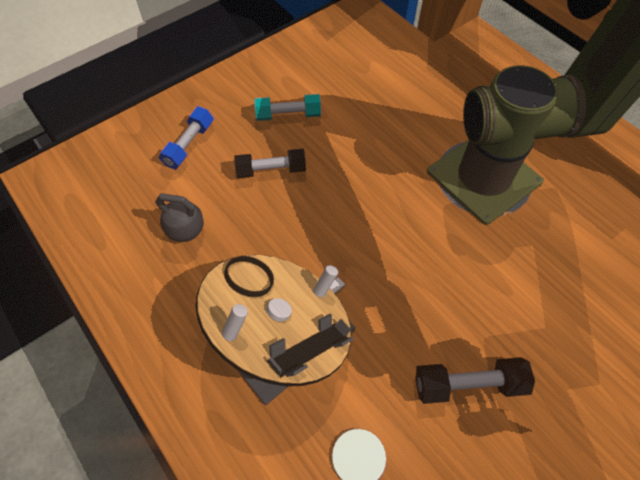

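Top view: disc with hub boss at (277,180), cradle on left at (235,181), front post top about (281,238), rear post (272,127), small black dumbbell at right with heads (448,257)/(423,305), big one at (142,287), kettlebell (423,171), coaster (162,181). Blue and teal ones are decoys.

```bash
cat > h.py <<'E'
import numpy as np,cv2
from plant import *
def cloud(d,m):
    K=m["mtx"];V=m["view"];v,u=np.mgrid[:480,:640]
    P=np.stack([(u-K[0,2])/K[0,0]*d,(v-K[1,2])/K[1,1]*d,d],-1)
    W=(P-V[:3,3])@V[:3,:3]; W[d<=0]=np.nan; return W
def proj(p,m):
    q=m["view"][:3,:3]@np.asarray(p)+m["view"][:3,3];q=m["mtx"]@q;return q[:2]/q[2]
E
python3 - <<'E'
from h import *
m=camera_model("top");d=np.load("top0.npy");W=cloud(d,m);im=cv2.imread("pics/top0.png")
v,u=np.mgrid[:480,:640]
# table check
print("table",np.nanmedian(W[330:400,200:240],axis=(0,1)))
# disc plane
R=(np.hypot(u-277,v-175)<64)
P=W[R];P=P[np.isfinite(P).all(1)]
rng=np.random.default_rng(0);best=0
for _ in range(500):
    a,b,c=P[rng.choice(len(P),3)];n=np.cross(b-a,c-a);n/=np.linalg.norm(n)+1e-12
    k=abs((P-a)@n)<.002
    if k.sum()>best:best=k.sum();K=k
Q=P[K];c=Q.mean(0);n=np.linalg.svd(Q-c,full_matrices=False)[2][2];n*=np.sign(n[2])
print("n",n,"tilt",np.degrees(np.arccos(n[2])),best,len(P),"dir",np.degrees(np.arctan2(n[1],n[0])))
h=(W-c)@n
x=np.cross([0,0,1],n);y=x/np.linalg.norm(x) # horizontal
R=(np.hypot(u-277,v-175)<95)&np.isfinite(h)
disc=R&(abs(h)<.004)&(W[...,2]>.01)
cnt=max(cv2.findContours(cv2.morphologyEx(disc.astype(np.uint8),cv2.MORPH_CLOSE,np.ones((5,5))),0,1)[0],key=cv2.contourArea)
pts=np.array([W[q[0][1],q[0][0]] for q in cnt]);pts=pts[np.isfinite(pts).all(1)]
yh=np.cross(n,[-n[0],-n[1],0]);yh/=np.linalg.norm(yh)
xh=np.cross(yh,n)
print("xh",xh,"yh",yh)
E2=np.c_[(pts-c)@xh,(pts-c)@yh]
A=np.c_[2*E2,np.ones(len(E2))];w=np.ones(len(E2))
for _ in range(10):
    s=np.linalg.lstsq(A*w[:,None],w*(E2**2).sum(1),rcond=None)[0];r=np.sqrt(s[2]+s[0]**2+s[1]**2)
    e=np.hypot(*(E2-s[:2]).T)-r;w=1/(1+(e/.002)**2)
H=c+xh*s[0]+yh*s[1];print("hub",H,"r",r)
def loc(mask):
    q=W[mask]-H;return np.c_[q@xh,q@yh,q@n]
b=R&(np.hypot(u-277,v-180)<16)&(h>.009)
print("boss",loc(b).mean(0),np.ptp(loc(b),axis=0))
for nm,(a,bb) in dict(front=(281,238),rear=(272,127)).items():
    k=R&(np.hypot(u-a,v-bb)<14)&(h>.062);q=loc(k);print(nm,q.mean(0),q.max(0),k.sum())
k=R&(np.hypot(u-235,v-181)<60)&(u<262)&(h>.008);q=loc(k);print("cradle",np.percentile(q,[2,50,98],axis=0),(np.percentile(q,98,axis=0)+np.percentile(q,2,axis=0))/2)
for nm,(a,bb,r_) in dict(small=(436,281,52),big=(142,287,65),kb=(423,171,32),co=(162,181,25)).items():
    k=(np.hypot(u-a,v-bb)<r_)&(W[...,2]>(.006));q=W[k];
    rect=cv2.minAreaRect((q[:,:2]*1000).astype(np.float32));print(nm,np.percentile(q,[1,99],axis=0).round(3).tolist(),rect,q[:,2].max())
np.savez("rack.npz",H=H,n=n,xh=xh,yh=yh)
E
```

```text
table [ 0.21991375  0.15880308 -0.00040905]
n [-0.49702878 -0.02756046  0.86729626] tilt 29.854048022645003 6971 12791 dir -176.8261748193032
xh [0.86596597 0.04801818 0.49779232] yh [-0.05536537  0.99846616  0.        ]
hub [0.63066294 0.01534228 0.10459343] r 0.15465817862478354
boss [ 0.00042019 -0.00028627  0.01399799] [0.04576737 0.04659554 0.0114145 ]
front [-0.11915771  0.00139247  0.06915648] [-0.10586274  0.01431657  0.07571684] 123
rear [ 0.1201403  -0.00150834  0.07006567] [0.13329227 0.01228608 0.07517779] 151
cradle [[-0.09567924  0.06056598  0.00854364]
 [ 0.04944023  0.10043625  0.01779869]
 [ 0.09757368  0.12934707  0.02491465]] [0.00094722 0.09495653 0.01672914]
small [[0.32, -0.409, 0.006], [0.484, -0.279, 0.056]] ((409.9986877441406, -350.9909973144531), (196.5789794921875, 233.27593994140625), 52.654205322265625) 0.05817359284745223
big [[0.299, 0.254, 0.006], [0.493, 0.411, 0.068]] ((403.37640380859375, 351.8450622558594), (274.722412109375, 236.55950927734375), 53.72176742553711) 0.06921433245373994
kb [[0.615, -0.365, 0.023], [0.698, -0.278, 0.137]] ((679.0465698242188, -327.7718811035156), (108.36473083496094, 141.6525421142578), 55.041622161865234) 0.13985847868383844
co [[0.614, 0.258, 0.006], [0.707, 0.35, 0.014]] ((660.4922485351562, 304.34576416015625), (98.99504089355469, 97.3168716430664), 51.357540130615234) 0.016344274801195734
```

```bash
cat >> h.py <<'E'
from scipy.spatial.transform import Rotation as Ro
z=np.load("rack.npz") if __import__("os").path.exists("rack.npz") else {}
H,n,xh,yh=[z[k] for k in("H","n","xh","yh")]
def plan(p=None,R=None):
    s=state();T=np.array(s["orientation"]);
    if R is not None:
        rv=np.degrees(Ro.from_matrix(T.T@R).as_rotvec());print("turn",rv.round(2),np.linalg.norm(rv).round(1))
    if p is not None:
        e=np.array(p)-s["ee_pos"];print("shift now",(T.T@e*1000).round(1), "after turn" if R is not None else "",(R.T@e*1000).round(1) if R is not None else "")
    print("t",s["t"],"tcp",np.round(s["ee_pos"],4),"j",np.round(s["joint_pos"],1),"F",np.round(s["contact_force"],1),"op",s["opening"],s["grip_force"])
E
python3 - <<'E'
from h import *
plan([0.40,0.08,0.25])
# small dumbbell fit
m=camera_model("top");W=cloud(np.load("top0.npy"),m);v,u=np.mgrid[:480,:640];im=cv2.imread("pics/top0.png")
for nm,(a,b) in dict(small=(435,281),big=(142,287)).items():
    k=(np.hypot(u-a,v-b)<55)&(W[...,2]>.028)
    N,l=cv2.connectedComponents(k.astype(np.uint8));k=l==l[b,a]
    q=W[k];print(nm,k.sum(),"zmax",np.percentile(q[:,2],[50,95,99]))
    rect=cv2.minAreaRect((q[:,:2]*1000).astype(np.float32));box=cv2.boxPoints(rect);print(rect,box.tolist())
    s=q[:,:2]-np.array(rect[0])/1000
    _,_,V=np.linalg.svd(s-s.mean(0),full_matrices=False);print("axis",V[0],np.degrees(np.arctan2(V[0,1],V[0,0])))
    print("handle px",W[b,a])
E
```

```text
shift now [-330.8 -410.7  -35.8]  
t 0.1 tcp [0.2694 0.5909 0.2135] j [60.8  7.1 94.6 -0.  78.4 -4.7] F [-0.6 -0.2  0.2] op 0.09487513108834769 0.0
small 1338 zmax [0.0419501  0.05444473 0.05643198]
((402.7658386230469, -341.9903564453125), (58.752315521240234, 172.1966552734375), 59.421756744384766) [[313.6966552734375, -323.48187255859375], [461.94683837890625, -411.080810546875], [491.83502197265625, -360.49884033203125], [343.5848388671875, -272.89990234375]]
axis [-0.86077256  0.50898978] 149.40343721651766
handle px [ 0.39956819 -0.3381216   0.04392801]
big 2113 zmax [0.05007345 0.06588485 0.06807781]
((399.65283203125, 334.8397216796875), (74.54362487792969, 211.11227416992188), 57.08924102783203) [[290.78558349609375, 360.90142822265625], [468.01812744140625, 246.19732666015625], [508.52008056640625, 308.77801513671875], [331.28753662109375, 423.48211669921875]]
axis [-0.83755071  0.5463596 ] 146.88237735013362
handle px [0.39696397 0.32958789 0.04547148]
```

```bash
python3 -m crank '[[0.62,-33,-41,-4,0,0,0],[0.62,-33,-41,-4,0,0,0],[0.62,-33,-41,-4,0,0,0],[0.62,-33,-41,-4,0,0,0],[0.62,-33,-41,-4,0,0,0],[0.62,-33,-41,-4,0,0,0],[0.62,-33,-41,-4,0,0,0],[0.62,-33,-41,-4,0,0,0],[0.62,-33,-41,-4,0,0,0],[0.62,-33,-41,0,0,0,0],[0.62,0,0,0,0,0,0],[0.62,0,0,0,0,0,0]]'
python3 - <<'E'
from h import *
plan(H-.12*xh+.125*n,np.c_[xh,-yh,-n])
E
```

```text
t: 1.3
ee_pos: [0.393, 0.1072, 0.2484]
orientation: [[-0.908, 0.418, -0.001], [0.418, 0.908, 0.0], [0.001, 0.0, -1.0]]
contact_force: [0.2, 0.2, 0.4]
opening: 0.0361
grip_force: 0.0
turn [-39.4    9.75 147.58] 153.1
shift now [-107.4  -61.8   95. ] after turn [  9.8 104.8 115.3]
t 1.3 tcp [0.393  0.1072 0.2484] j [  7.7 -26.9 121.    0.   85.9 -57.6] F [0.2 0.2 0.4] op 0.03612115336873175 0.0
```

```bash
R='[0.62,0,0,0,-2.07,0.51,7.77]'; python3 -m crank '[[0.62,0,0,0,-2.07,0.51,7.77],[0.62,0,0,0,-2.07,0.51,7.77],[0.62,0,0,0,-2.07,0.51,7.77],[0.62,0,0,0,-2.07,0.51,7.77],[0.62,0,0,0,-2.07,0.51,7.77],[0.62,0,0,0,-2.07,0.51,7.77],[0.62,0,0,0,-2.07,0.51,7.77],[0.62,0,0,0,-2.07,0.51,7.77],[0.62,0,0,0,-2.07,0.51,7.77],[0.62,0,0,0,-2.07,0.51,7.77]]'
python3 -m crank '[[0.62,0,0,0,-2.07,0.51,7.77],[0.62,0,0,0,-2.07,0.51,7.77],[0.62,0,0,0,-2.07,0.51,7.77],[0.62,0,0,0,-2.07,0.51,7.77],[0.62,0,0,0,-2.07,0.51,7.77],[0.62,0,0,0,-2.07,0.51,7.77],[0.62,0,0,0,-2.07,0.51,7.77],[0.62,0,0,0,-2.07,0.51,7.77],[0.62,0,0,0,-2.07,0.51,7.77],[0.62,0,0,0,0,0,0],[0.62,0,0,0,0,0,0]]'
python3 - <<'E'
from h import *
plan(H-.12*xh+.125*n,np.c_[xh,-yh,-n])
E
```

```text
t: 2.3
ee_pos: [0.3924, 0.11, 0.2484]
orientation: [[0.192, 0.947, 0.258], [0.943, -0.251, 0.219], [0.272, 0.201, -0.941]]
contact_force: [-0.7, 0.3, -0.2]
opening: 0.0357
grip_force: 0.0
t: 3.4
ee_pos: [0.3925, 0.1097, 0.2485]
orientation: [[0.866, 0.065, 0.496], [0.057, -0.998, 0.031], [0.497, 0.002, -0.868]]
contact_force: [-0.9, -0.5, 0.7]
opening: 0.0361
grip_force: 0.0
turn [-0.2   0.08  0.52] 0.6
shift now [  9.3 107.9 115.2] after turn [ 10.1 107.4 115.5]
t 3.4 tcp [0.3925 0.1097 0.2485] j [ 10.6 -51.2 137.7  -3.9  64.   97.6] F [-0.9 -0.5  0.7] op 0.03606526067263512 0.0
```

```bash
python3 -m crank '[[0.62,2,27,0,-0.2,0.1,0.5],[0.62,2,27,0,0,0,0],[0.62,2,27,15,0,0,0],[0.62,3,26,20,0,0,0],[0.62,0,0,40,0,0,0],[0.62,0,0,40,0,0,0],[0.62,0,0,0,0,0,0],[0.62,0,0,0,0,0,0]]'
python3 - <<'E'
from h import *
p,d=capture("wrist");cv2.imwrite("pics/w1.png",p);m=camera_model("wrist")
print(proj(H-.12*xh+.07*n,m),proj(H,m), proj(H+.014*n,m))
plan(H-.12*xh+.125*n,np.c_[xh,-yh,-n])
E
```

```text
t: 4.2
ee_pos: [0.4632, 0.0047, 0.1527]
orientation: [[0.867, 0.05, 0.496], [0.043, -0.999, 0.026], [0.497, -0.001, -0.868]]
contact_force: [-0.5, 0.2, 1.7]
opening: 0.0359
grip_force: 0.0
[317.09637538 255.46308738] [316.54276556  83.33535768] [316.48552679  80.75749997]
turn [ 0.14 -0.14 -0.25] 0.3
shift now [-0.2 -1.5  1.7] after turn [-0.2 -1.5  1.7]
t 4.25 tcp [0.464  0.0046 0.1548] j [-10.2 -37.6 140.1   8.7  48.5  72.8] F [-0.5 -0.3  0.3] op 0.03611091967924108 0.0
```

View pics/w1.png

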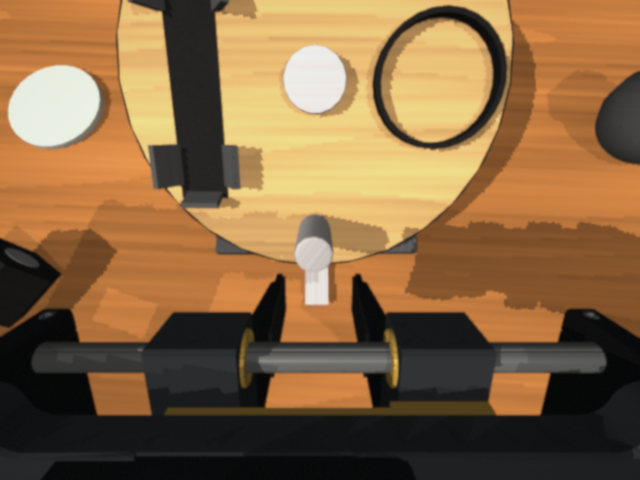

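Wrist view: post top at (314,255), predicted (317,255), centred between fingers; boss at (315,79) as predicted. Descend.

```bash
python3 -m crank '[[0.62,0,-2,17,0,0,0],[0.62,0,0,20,0,0,0],[0.62,0,0,20,0,0,0],[0.62,0,0,20,0,0,0],[0.62,0,0,20,0,0,0],[0.62,0,0,0,0,0,0],[0.62,0,0,0,0,0,0]]'
python3 - <<'E'
from h import *
plan(H-.12*xh+.03*n,np.c_[xh,-yh,-n])
E
```

```text
t: 4.95
ee_pos: [0.5128, 0.0091, 0.0719]
orientation: [[0.864, 0.05, 0.501], [0.043, -0.999, 0.025], [0.502, 0.0, -0.865]]
contact_force: [-0.4, -1.1, 0.5]
opening: 0.0361
grip_force: 0.0
turn [ 0.16 -0.25 -0.26] 0.4
shift now [-1.4  0.3  0.4] after turn [-1.4  0.3  0.4]
t 4.95 tcp [0.5128 0.0091 0.0719] j [ -8.1 -20.9 138.5  10.   33.2  72. ] F [-0.4 -1.1  0.5] op 0.03609550336090021 0.0
```

```bash
python3 -m crank '[[0.62,0.5,10.5,0,0,0,-5],[0.62,0.5,10.5,0,0,0,-5],[0.62,0.5,10.5,0,0,0,-5],[0.62,0.5,10.5,0,0,0,-5],[0.62,0.5,10.5,0,0,0,-5],[0.62,0.5,10.5,0,0,0,-5]]'
python3 - <<'E'
from h import *
a=np.radians(30);c,s=np.cos(a),np.sin(a)
plan(H+.12*(-c*xh-s*yh)+.03*n,np.c_[c*xh+s*yh,s*xh-c*yh,-n])
E
```

```text
t: 5.55
ee_pos: [0.5293, -0.0493, 0.08]
orientation: [[0.722, 0.478, 0.5], [0.539, -0.842, 0.028], [0.435, 0.249, -0.865]]
contact_force: [1.6, 7.4, -0.5]
opening: 0.0363
grip_force: 3.2
turn [ 0.11 -0.18 -0.15] 0.3
shift now [-1.3  0.5  0.8] after turn [-1.3  0.5  0.9]
t 5.55 tcp [ 0.5293 -0.0493  0.08  ] j [-16.5 -18.1 135.6  17.   35.1  28.9] F [ 1.6  7.4 -0.5] op 0.036309753696536516 3.167574852705002
```

Tracking well; continue.

```bash
python3 -m crank '[[0.62,0,10.5,0,0,0,-5],[0.62,0,10.5,0,0,0,-5],[0.62,0.5,10.5,0,0,0,-5],[0.62,0.5,10.5,0,0,0,-5],[0.62,0.5,10.5,0,0,0,-5],[0.62,0.5,10.5,0,0,0,-5],[0.62,0.5,10.5,0,0,0,-5],[0.62,0.5,10.5,0,0,0,-5]]'
python3 -m crank '[[0.62,0.5,10.5,0,0,0,-5],[0.62,0.5,10.5,0,0,0,-5],[0.62,0.5,10.5,0,0,0,-5],[0.62,0.5,10.5,0,0,0,-5],[0.62,0,0,0,0,0,0],[0.62,0,0,0,0,0,0]]'
python3 - <<'E'
from h import *
plan(H+.12*(-yh)+.03*n,np.c_[yh,xh,-n])
E
```

```text
t: 6.35
ee_pos: [0.5885, -0.1021, 0.1141]
orientation: [[0.246, 0.827, 0.506], [0.954, -0.298, 0.022], [0.169, 0.477, -0.862]]
contact_force: [4.7, 1.3, 0.5]
opening: 0.036
grip_force: 1.8
t: 6.95
ee_pos: [0.6221, -0.1064, 0.1316]
orientation: [[-0.048, 0.864, 0.501], [0.999, 0.041, 0.024], [0.0, 0.501, -0.865]]
contact_force: [0.3, 0.6, -0.3]
opening: 0.0362
grip_force: 0.0
turn [ 0.23  0.2  -0.37] 0.5
shift now [ 1.1 -0.2  1. ] after turn [ 1.1 -0.2  1. ]
t 6.95 tcp [ 0.6221 -0.1064  0.1316] j [-19.7  -7.2 121.2  17.6  39.2 -33.5] F [ 0.3  0.6 -0.3] op 0.036194103587887876 0.0
```

```bash
python3 -m crank '[[0.62,0,0,-25,0,0,0],[0.62,0,0,-30,0,0,0],[0.62,0,0,-30,0,0,0],[0.62,0,0,-40,0,0,0],[0.3,0,0,-30,0,0,0],[0.3,0,0,0,0,0,0]]'
python3 - <<'E'
from h import *
a=np.radians(59.4);y=np.array([np.cos(a),np.sin(a),0]);zz=np.array([0,0,-1.]);x=np.cross(y,zz)
plan([.4025,-.342,.16],np.c_[x,y,zz])
E
```

```text
t: 7.55
ee_pos: [0.545, -0.111, 0.2701]
orientation: [[-0.047, 0.861, 0.506], [0.999, 0.042, 0.021], [-0.003, 0.507, -0.862]]
contact_force: [0.3, -0.2, 1.4]
opening: 0.0466
grip_force: 0.0
turn [ 27.8   15.22 -55.26] 63.7
shift now [-223.7 -188.2   17.9] after turn [   5.  -271.4  110.1]
t 7.55 tcp [ 0.545  -0.111   0.2701] j [-23.9 -25.4 121.8  15.5  56.9 -32.1] F [ 0.3 -0.2  1.4] op 0.046585694389351215 0.0
```

```bash
python3 -m crank '[[0.3,0,0,0,3.47,1.9,-6.91],[0.3,0,0,0,3.47,1.9,-6.91],[0.3,0,0,0,3.47,1.9,-6.91],[0.3,0,0,0,3.47,1.9,-6.91],[0.3,0,0,0,3.47,1.9,-6.91],[0.3,0,0,0,3.47,1.9,-6.91],[0.3,0,0,0,3.47,1.9,-6.91],[0.3,0,0,0,3.47,1.9,-6.91]]'
python3 -m crank '[[0.3,0,-40,10,0,0,0],[0.3,1,-40,10,0,0,0],[0.3,1,-40,10,0,0,0],[0.3,1,-40,10,0,0,0],[0.3,1,-40,10,0,0,0],[0.3,1,-40,10,0,0,0],[0.3,0,-31,0,0,0,0],[0.3,0,0,0,0,0,0],[0.3,0,0,0,0,0,0]]'
python3 - <<'E'
from h import *
m=camera_model("wrist");p,d=capture("wrist");cv2.imwrite("pics/w2.png",p);np.save("w2.npy",d);np.savez("w2m.npz",**m)
p2,d2=capture("top");cv2.imwrite("pics/top2.png",p2);np.save("top2.npy",d2)
cv2.imwrite("pics/both.png",np.hstack([cv2.resize(p,(400,300)),cv2.resize(p2,(400,300))]))
a=np.radians(59.4);y=np.array([np.cos(a),np.sin(a),0]);zz=np.array([0,0,-1.]);x=np.cross(y,zz)
plan([.4025,-.342,.16],np.c_[x,y,zz])
W=cloud(d,m);u=proj([.4025,-.342,.039],m);print("handle proj",u)
k=(W[...,2]>.028)&(W[...,2]<.065)
N,l,st,ce=cv2.connectedComponentsWithStats(k.astype(np.uint8))
for i in range(1,N):
    if st[i,4]>800:
        q=W[l==i];r=cv2.minAreaRect((q[:,:2]*1000).astype(np.float32));print(st[i],r,np.percentile(q[:,2],[50,98]))
E
```

```text
t: 8.35
ee_pos: [0.544, -0.1102, 0.2623]
orientation: [[-0.864, 0.504, -0.013], [0.504, 0.864, 0.003], [0.012, -0.004, -1.0]]
contact_force: [1.2, 0.4, 0.7]
opening: 0.0663
grip_force: 0.0
t: 9.25
ee_pos: [0.4017, -0.3408, 0.203]
orientation: [[-0.861, 0.509, -0.009], [0.509, 0.861, 0.005], [0.011, -0.0, -1.0]]
contact_force: [-0.2, -0.2, -0.5]
opening: 0.0665
grip_force: 0.0
turn [-0.04 -0.55  0.15] 0.6
shift now [-1.4 -1.6 43.6] after turn [-0.9 -1.6 43.6]
t 9.35 tcp [ 0.4025 -0.3401  0.2036] j [ -45.9   -7.9  110.5   -0.2   77.9 -105.4] F [0.3 0.7 0.3] op 0.06666696893322802 0.0
handle proj [317.71599259 224.47402569]
[  95   61   80  190 7701] ((260.4685974121094, -462.34051513671875), (54.648319244384766, 170.44964599609375), 57.42611312866211) [0.04209239 0.05150883]
[ 290  135   59  171 6554] ((402.3341064453125, -340.88531494140625), (56.77497100830078, 170.93743896484375), 59.49753189086914) [0.04230923 0.05137807]
[ 597  156   43  129 3102] ((545.9724731445312, -85.60246276855469), (28.037734985351562, 124.84130859375), 50.15500259399414) [0.05174443 0.0644672 ]
[ 228  379   73   29 1156] ((557.5584716796875, -508.3263244628906), (86.53983306884766, 31.874473571777344), 46.344200134277344) [0.03534592 0.04624641]
```

View pics/both.png

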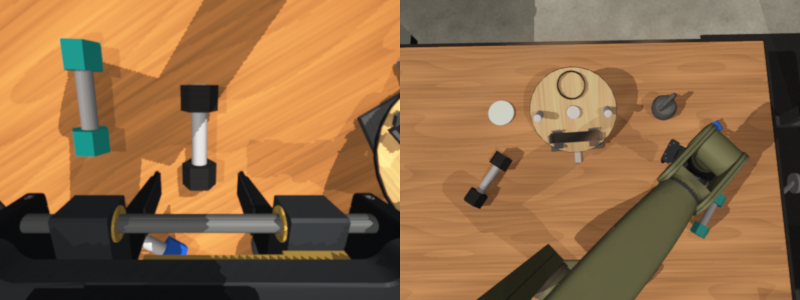

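Both views: turntable has turned (cradle at front, posts left/right); small dumbbell centred at (200,135) in the wrist half, aligned with the tool. Measure the cradle and descend on the handle.

```bash
python3 -m crank '[[0.3,0,-0.6,35,0,-0.5,0.2],[0.3,0,0,40,0,0,0],[0.3,0,0,40,0,0,0],[0.3,0,0,35,0,0,0],[0.3,0,0,25,0,0,0],[0.3,0,0,15,0,0,0],[0.3,0,0,0,0,0,0],[0.3,0,0,0,0,0,0]]'
python3 - <<'E'
from h import *
plan([.4023,-.3409,.0075])
m=camera_model("top");W=cloud(np.load("top2.npy"),m);q=W-H;L=np.stack([q@xh,q@yh,q@n],-1)
k=np.isfinite(L).all(-1)&(np.hypot(L[...,0],L[...,1])<.165)
P=L[k];top=P[(P[:,2]>.062)&(P[:,2]<.08)]
for s in(1,-1):
    t=top[(top[:,1]*s>.08)];print("post",s,t.mean(0),len(t))
c=P[(P[:,0]<-.05)&(abs(P[:,1])<.1)]
print("plane resid",np.median(P[(abs(P[:,0])<.1)&(abs(P[:,2])<.006),2]))
w=c[c[:,2]>.009]
for s in(1,-1):
    t=w[w[:,1]*s>.03];print("wall",s,np.percentile(t,[2,50,98],axis=0).round(4).tolist())
fl=c[(abs(c[:,1])<.04)&(abs(c[:,0]+.095)<.012)];print("mid floor z",np.percentile(fl[:,2],[5,50,95]))
for s in(1,-1):
    t=c[(abs(c[:,1]*s-.065)<.012)&(abs(c[:,0]+.095)<.01)];print("head floor z",np.percentile(t[:,2],[5,50,95]))
E
```

```text
t: 10.15
ee_pos: [0.4024, -0.3417, 0.0151]
orientation: [[-0.861, 0.509, 0.0], [0.509, 0.861, -0.002], [-0.001, -0.002, -1.0]]
contact_force: [-0.4, -0.5, 1.1]
opening: 0.0666
grip_force: 0.0
shift now [0.5 0.6 7.6]  
t 10.15 tcp [ 0.4024 -0.3417  0.0151] j [-4.610e+01  4.100e+00  1.187e+02 -1.000e-01  5.720e+01 -1.054e+02] F [-0.4 -0.5  1.1] op 0.06657903941965983 0.0
post 1 [0.00116492 0.11923769 0.06936536] 136
post -1 [ 0.00012488 -0.12003382  0.0697361 ] 134
plane resid 0.00013049601318560947
wall 1 [[-0.1597, 0.031, 0.0096], [-0.1081, 0.069, 0.0182], [-0.0606, 0.0978, 0.7261]]
wall -1 [[-0.1558, -0.0983, 0.0172], [-0.1227, -0.0647, 0.6847], [-0.087, -0.0315, 0.7247]]
mid floor z [-0.00335422  0.00020871  0.00368103]
head floor z [-0.00300554  0.00016661  0.0043528 ]
head floor z [-0.00165434  0.65245368  0.66599124]
```

```bash
python3 -m crank '[[0.3,0.5,0.5,7.5,0,0,0],[0.3,0,0,0,0,0,0],[1,0,0,0,0,0,0],[1,0,0,0,0,0,0],[1,0,0,0,0,0,0],[1,0,0,0,0,0,0],[1,0,0,0,0,0,0],[1,0,0,0,0,0,0]]' 45
python3 -m crank '[[1,0,0,-10,0,0,0],[1,0,0,-25,0,0,0],[1,0,0,-40,0,0,0],[1,0,0,-50,0,0,0],[1,0,0,-50,0,0,0],[1,0,0,-40,0,0,0],[1,0,0,-20,0,0,0],[1,0,0,0,0,0,0]]'
python3 - <<'E'
from h import *
plan(H-.095*xh+.10*n,np.c_[yh,xh,-n])
E
```

```text
t: 10.95
ee_pos: [0.4014, -0.3407, 0.0066]
orientation: [[-0.86, 0.51, -0.001], [0.51, 0.86, -0.001], [0.0, -0.001, -1.0]]
contact_force: [0.3, -0.2, 1.0]
opening: 0.0252
grip_force: 45.0
t: 11.75
ee_pos: [0.4025, -0.3416, 0.2454]
orientation: [[-0.86, 0.51, 0.003], [0.51, 0.86, -0.006], [-0.006, -0.003, -1.0]]
contact_force: [0.3, -0.1, -6.8]
opening: 0.0253
grip_force: 45.0
turn [-27.41 -14.23  54.93] 63.0
shift now [ 96.2 350.2  99.7] after turn [343.8  49.7 145.4]
t 11.75 tcp [ 0.4025 -0.3416  0.2454] j [-4.610e+01 -9.800e+00  1.082e+02 -1.000e-01  8.120e+01 -1.054e+02] F [ 0.3 -0.1 -6.8] op 0.02527191406924829 44.99825835227966
```

```bash
python3 -m crank '[[1,0,0,0,-3.43,-1.78,6.87],[1,0,0,0,-3.43,-1.78,6.87],[1,0,0,0,-3.43,-1.78,6.87],[1,0,0,0,-3.43,-1.78,6.87],[1,0,0,0,-3.43,-1.78,6.87],[1,0,0,0,-3.43,-1.78,6.87],[1,0,0,0,-3.43,-1.78,6.87],[1,0,0,0,-3.43,-1.78,6.87],[1,0,0,0,0,0,0]]'
python3 -m crank '[[1,20,0,0,0,0,0],[1,35,5,0,0,0,0],[1,40,5,0,0,0,0],[1,40,5,0,0,0,0],[1,40,5,0,0,0,0],[1,40,5,0,0,0,0],[1,40,5,0,0,0,0],[1,40,10,10,0,0,0],[1,30,10,20,0,0,0],[1,19,0,15,0,0,0],[1,0,0,0,0,0,0],[1,0,0,0,0,0,0]]'
python3 - <<'E'
from h import *
plan(H-.095*xh+.10*n,np.c_[yh,xh,-n])
E
```

```text
t: 12.65
ee_pos: [0.3989, -0.3384, 0.2361]
orientation: [[-0.054, 0.871, 0.489], [0.998, 0.042, 0.037], [0.012, 0.49, -0.872]]
contact_force: [-1.0, 0.6, -6.6]
opening: 0.0253
grip_force: 45.0
t: 13.85
ee_pos: [0.4472, 0.0073, 0.2266]
orientation: [[-0.058, 0.87, 0.489], [0.998, 0.049, 0.033], [0.005, 0.49, -0.872]]
contact_force: [0.6, 0.0, -5.6]
opening: 0.0252
grip_force: 45.0
turn [-0.51 -0.32  0.02] 0.6
shift now [-2.7  4.4 97.2] after turn [-2.1  3.5 97.2]
t 13.85 tcp [0.4472 0.0073 0.2266] j [-10.6 -43.4 136.    8.2  59.1 -16.3] F [ 0.6  0.  -5.6] op 0.02515562819884568 44.9983549118042
```

```bash
python3 -m crank '[[1,-1,2,20,-0.5,-0.3,0],[1,-1,2,30,0,0,0],[1,0,0,30,0,0,0],[1,0,0,25,0,0,0],[1,0,0,12,0,0,0],[1,0,0,0,0,0,0],[1,0,0,0,0,0,0]]'
python3 - <<'E'
from h import *
plan(H-.095*xh+.08*n,np.c_[yh,xh,-n])
m=camera_model("wrist");p,d=capture("wrist");m2=camera_model("top");p2,d2=capture("top");np.save("w3.npy",d);np.save("top3.npy",d2);np.savez("w3m.npz",**m)
s=state();T=np.array(s["orientation"])
c=cv2.resize(p2[140:300,180:380],(800,640))
def dot(im,q,f=lambda u:u):cv2.circle(im,tuple(int(round(t)) for t in f(q)),3,(0,255,0),-1)
for a in(1,-1):
  for b in(1,-1):
    q=H-.095*xh+a*.03*xh+b*.082*yh+.022*n  # wall tops outer corners
    dot(p,proj(q,m));dot(c,proj(q,m2),lambda u:((u[0]-180)*4,(u[1]-140)*4))
cv2.imwrite("pics/w3.png",p);cv2.imwrite("pics/top3.png",cv2.resize(c,(700,560)))
E
```

```text
t: 14.55
ee_pos: [0.5104, 0.0068, 0.1301]
orientation: [[-0.051, 0.864, 0.501], [0.999, 0.044, 0.026], [0.0, 0.502, -0.865]]
contact_force: [0.0, -0.9, -6.5]
opening: 0.0254
grip_force: 45.0
turn [ 0.27  0.11 -0.22] 0.4
shift now [ 1.8 -3.2  2.1] after turn [ 1.8 -3.2  2.1]
t 14.55 tcp [0.5104 0.0068 0.1301] j [ -8.6 -26.8 136.2   8.7  41.3 -16.6] F [ 0.  -0.9 -6.5] op 0.02542972259082768 44.99833703041077
```

View pics/w3.png

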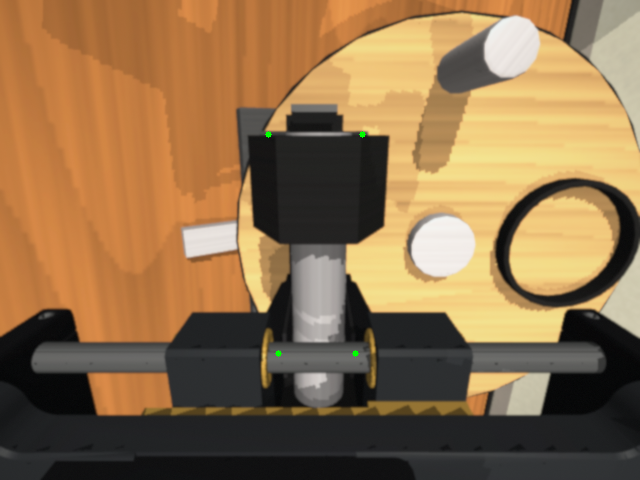

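View pics/top3.png

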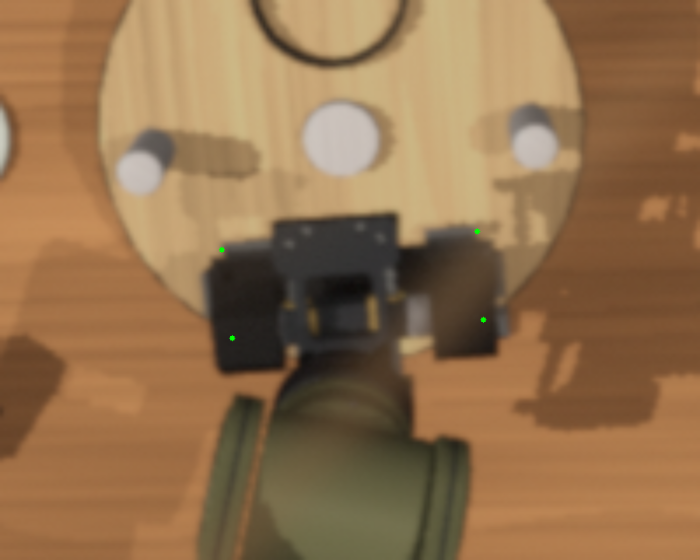

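Wrist: the head lies square between fingers (250–388, centre ~319), cradle end plate showing behind it at (315,108). Measure head and rack relative to the tool from this depth image.

```bash
python3 - <<'E'
from h import *
m=dict(np.load("w3m.npz"));d=np.load("w3.npy");W=cloud(d,m);s=state();T=np.array(s["orientation"]);p=np.array(s["ee_pos"])
t=(W-p)@T  # tool frame
def show(nm,q):print(nm,len(q),(np.percentile(q,[2,50,98],axis=0)*1000).round(1).tolist())
hd=t[134:240,245:392].reshape(-1,3);hd=hd[np.isfinite(hd).all(1)&(hd[:,2]<.01)];show("head",hd)
tp=hd[hd[:,2]<-.04];show("topface",tp)
A=np.c_[tp[:,:2],np.ones(len(tp))];print("slope deg",np.degrees(np.linalg.lstsq(A,tp[:,2],rcond=None)[0][:2]))
# left/right head edges per row -> yaw
for r in range(145,230,15):
    row=t[r,240:395];ok=(row[:,2]<0.012);print(r,(row[ok][[0,-1]]*1000).round(1).tolist())
hn=t[250:300,296:340].reshape(-1,3);show("handle",hn[hn[:,2]<0])
# rack
loc=np.stack([(W-H)@xh,(W-H)@yh,(W-H)@n],-1)
ds=loc[(np.hypot(loc[...,0],loc[...,1])<.14)&(abs(loc[...,2])<.008)&(loc[...,0]>-.05)]
A=np.c_[ds[:,:2],np.ones(len(ds))];print("disc plane in H frame",np.linalg.lstsq(A,ds[:,2],rcond=None)[0])
b=loc[(np.hypot(loc[...,0],loc[...,1])<.032)&(abs(loc[...,2]-.014)<.004)];show("boss",b)
b=loc[(np.hypot(loc[...,0],loc[...,1]-.12)<.022)&(abs(loc[...,2]-.07)<.006)];show("post",b)
e=loc[100:134,280:350].reshape(-1,3);show("endplate",e)
for r in range(102,134,4):print(r,(loc[r,[300,315,330]]*1000).round(1).tolist())
plan(H-.095*xh+.08*n,np.c_[yh,xh,-n])
E
```

```text
head 14052 [[45.7, -30.8, -44.5], [65.7, -2.8, -42.9], [83.4, 25.3, -19.0]]
topface 9359 [[46.2, -18.9, -44.6], [65.8, -2.8, -43.3], [83.0, 13.3, -40.8]]
slope deg [-0.12272848  0.06180598]
145 [[79.5, -32.5, -18.6], [79.5, 26.9, -17.4]]
160 [[73.2, -32.8, -17.0], [73.4, 26.4, -19.6]]
175 [[66.9, -32.5, -18.1], [66.9, 27.0, -18.2]]
190 [[60.3, -32.5, -18.1], [60.2, 27.2, -17.0]]
205 [[53.4, -32.6, -17.3], [53.6, 27.0, -17.9]]
220 [[46.7, -32.3, -18.3], [46.6, 27.0, -17.4]]
handle 2192 [[12.8, -12.6, -31.1], [24.6, -3.3, -29.2], [36.1, 6.4, -25.5]]
disc plane in H frame [ 0.00498348 -0.00047747 -0.0008959 ]
boss 3074 [[-23.1, -19.0, 11.2], [-1.9, 2.8, 12.9], [19.2, 23.4, 14.3]]
post 2984 [[-14.0, 108.8, 65.2], [-2.3, 121.2, 68.8], [10.6, 133.3, 70.3]]
endplate 2380 [[nan, nan, nan], [nan, nan, nan], [nan, nan, nan]]
102 [[-105.5, 102.9, -1.6], [-95.2, 102.9, -1.9], [-84.9, 102.8, -0.5]]
106 [[-104.8, 99.2, 15.3], [-95.1, 99.1, 16.1], [-85.5, 99.1, 16.2]]
110 [[-104.7, 96.7, 17.0], [-95.1, 96.7, 17.1], [-85.5, 96.6, 17.0]]
114 [[-104.9, 94.4, 15.3], [-95.1, 94.4, 14.1], [-85.4, 94.4, 14.3]]
118 [[-105.2, 92.2, 8.3], [-95.2, 92.2, 7.3], [-85.1, 92.1, 8.6]]
122 [[-105.7, 89.8, 0.2], [-95.2, 89.8, 0.6], [-84.9, 89.7, 1.7]]
126 [[-105.7, 87.2, -0.6], [-95.3, 87.2, -0.6], [-84.7, 87.2, -2.4]]
130 [[-105.8, 84.6, -0.9], [-95.3, 84.5, -1.8], [-84.8, 84.5, -0.4]]
turn [ 0.42  0.12 -0.19] 0.5
shift now [ 1.6 -4.3  2.9] after turn [ 1.6 -4.3  2.9]
t 14.65 tcp [0.511  0.0071 0.1314] j [ -8.5 -26.9 136.2   8.8  41.2 -16.6] F [ 0.6  0.6 -6.1] op 0.025007987458805347 44.99841392040253
```

```bash
python3 -m crank '[[1,1.6,-1.8,5,0.3,0.1,0],[1,1.6,-1.8,10,0,0,0],[1,0,0,15,0,0,0],[1,0,0,10,0,0,0],[1,0,0,5,0,0,0],[1,0,0,0,0,0,0],[1,0,0,0,0,0,0]]'
python3 - <<'E'
from h import *
plan(H-.095*xh+.007*n,np.c_[yh,xh,-n])
m=camera_model("wrist");p,d=capture("wrist")
cv2.imwrite("pics/w4.png",cv2.resize(p[60:300,200:440],(600,600),interpolation=cv2.INTER_CUBIC))
s=state();T=np.array(s["orientation"]);t=(cloud(d,m)-s["ee_pos"])@T
for r in range(84,150,4):print(r,(t[r,[300,318,335]]*1000).round(1).tolist())
for r in(118,124,150,200,225):
    row=t[r,200:440];ok=row[:,2]<(.012);print(r,(row[ok][[0,-1]]*1000).round(1).tolist() if ok.any() else "", "h",(t[r,230:410:8]*1000)[:,1:].round(0).tolist() if r<140 else "")
E
```

```text
t: 15.35
ee_pos: [0.5296, 0.0123, 0.089]
orientation: [[-0.053, 0.866, 0.497], [0.999, 0.045, 0.028], [0.002, 0.498, -0.867]]
contact_force: [0.2, -0.5, -6.5]
opening: 0.0251
grip_force: 45.0
turn [-0.   -0.04 -0.16] 0.2
shift now [-2.6  0.4 29.8] after turn [-2.5  0.4 29.8]
t 15.35 tcp [0.5296 0.0123 0.089 ] j [ -7.4 -19.6 135.6   9.3  34.9 -16.7] F [ 0.2 -0.5 -6.5] op 0.02510669916518115 44.99834597110748
84 [[111.0, -12.5, 40.7], [110.7, -2.4, 38.1], [110.6, 7.1, 37.8]]
88 [[108.7, -12.5, 39.2], [108.6, -2.4, 37.8], [108.6, 7.1, 37.9]]
92 [[106.8, -12.6, 40.1], [106.6, -2.4, 38.4], [106.7, 7.2, 39.1]]
96 [[104.6, -12.6, 39.7], [104.5, -2.4, 37.9], [104.5, 7.2, 37.8]]
100 [[102.4, -12.5, 38.3], [102.5, -2.4, 39.0], [102.4, 7.2, 38.2]]
104 [[100.2, -12.5, 37.7], [100.3, -2.4, 38.0], [100.3, 7.2, 38.1]]
108 [[97.1, -11.7, 21.4], [97.0, -2.3, 20.4], [97.0, 6.5, 20.4]]
112 [[95.1, -11.7, 20.4], [95.0, -2.3, 19.9], [95.0, 6.5, 19.7]]
116 [[93.1, -11.7, 19.7], [93.1, -2.3, 19.5], [93.1, 6.5, 19.8]]
120 [[91.3, -12.0, 24.6], [91.3, -2.3, 25.3], [91.3, 6.8, 25.1]]
124 [[89.4, -12.3, 30.8],
[... 563 characters left out ...]
], [-15.0, 23.0], [-11.0, 22.0], [-7.0, 22.0], [-2.0, 23.0], [2.0, 23.0], [6.0, 23.0], [10.0, 23.0], [16.0, 39.0], [21.0, 39.0], [25.0, 38.0], [30.0, 38.0], [34.0, 39.0], [39.0, 38.0], [43.0, 39.0], [48.0, 38.0]]
124  h [[-59.0, 62.0], [-54.0, 62.0], [-49.0, 64.0], [-44.0, 66.0], [-40.0, 70.0], [-30.0, 40.0], [-25.0, 38.0], [-21.0, 39.0], [-16.0, 30.0], [-11.0, 31.0], [-7.0, 29.0], [-2.0, 31.0], [2.0, 30.0], [6.0, 30.0], [11.0, 32.0], [16.0, 38.0], [21.0, 38.0], [25.0, 39.0], [30.0, 39.0], [34.0, 38.0], [39.0, 38.0], [43.0, 38.0], [nan, nan]]
150 [[77.8, -31.5, -19.1], [77.8, 27.6, -18.3]] h 
200 [[56.3, -31.4, -19.2], [56.4, 27.5, -19.1]] h 
225 [[44.8, -31.6, -19.1], [44.6, 27.9, -17.9]] h
```

View pics/w4.png

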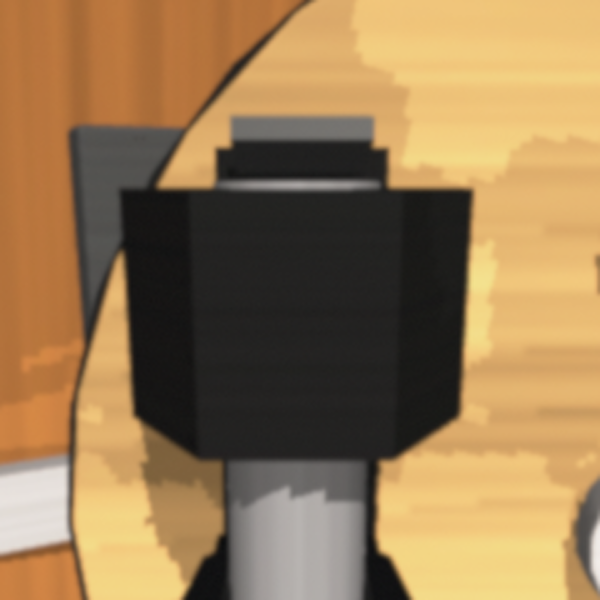

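Crop: the head (122–471, centre 296) vs the cradle end plate (231–373, centre 302), ~2.5 mm end gap: offset about 1 mm across. Correct slightly and lower.

```bash
python3 -m crank '[[1,0,0.8,4,0,0,0],[1,0,0,5,0,0,0],[1,0,0,5,0,0,0],[1,0,0,5,0,0,0],[1,0,0,3,0,0,0],[1,0,0,0,0,0,0],[1,0,0,0,0,0,0]]'
python3 - <<'E'
from h import *
plan(H-.095*xh+.007*n,np.c_[yh,xh,-n])
E
```

```text
t: 16.1
ee_pos: [0.5411, 0.0129, 0.0701]
orientation: [[-0.053, 0.866, 0.497], [0.999, 0.045, 0.028], [0.002, 0.497, -0.868]]
contact_force: [0.1, 0.5, -6.1]
opening: 0.0252
grip_force: 45.0
turn [-0.02 -0.05 -0.17] 0.2
shift now [-2.5 -0.1  7.6] after turn [-2.5 -0.1  7.6]
t 16.1 tcp [0.5411 0.0129 0.0701] j [ -7.1 -15.8 134.8   9.8  31.9 -17.1] F [ 0.1  0.5 -6.1] op 0.02523724774253788 44.99829947948456
```

```bash
python3 -m crank '[[1,0,0,1,0,0,0],[1,0,0,1,0,0,0],[1,0,0,1,0,0,0],[1,0,0,1,0,0,0],[1,0,0,0,0,0,0]]'; python3 -m crank '[[1,0,0,1,0,0,0],[1,0,0,1,0,0,0],[1,0,0,0,0,0,0]]'
python3 - <<'E'
from h import *
plan(H-.095*xh+.007*n,np.c_[yh,xh,-n])
m=camera_model("wrist");p,d=capture("wrist")
s=state();T=np.array(s["orientation"]);t=(cloud(d,m)-s["ee_pos"])@T
for r in range(96,150,3):print(r,(t[r,[300,318,335]]*1000).round(1).tolist())
E
```

```text
t: 16.6
ee_pos: [0.543, 0.013, 0.0666]
orientation: [[-0.053, 0.866, 0.497], [0.999, 0.045, 0.028], [0.002, 0.497, -0.867]]
contact_force: [0.2, -0.1, -6.7]
opening: 0.0257
grip_force: 45.0
t: 16.9
ee_pos: [0.544, 0.0131, 0.0648]
orientation: [[-0.053, 0.866, 0.497], [0.999, 0.045, 0.028], [0.002, 0.497, -0.867]]
contact_force: [0.7, 0.6, -6.7]
opening: 0.0251
grip_force: 45.0
turn [-0.02 -0.05 -0.17] 0.2
shift now [-2.5 -0.1  1.7] after turn [-2.5 -0.1  1.7]
t 16.9 tcp [0.544  0.0131 0.0648] j [ -7.  -14.7 134.6   9.9  31.  -17.2] F [ 0.7  0.6 -6.7] op 0.025091761687710632 44.998435378074646
96 [[101.8, -10.7, 10.4], [101.7, -2.0, 9.9], [101.7, 6.3, 9.4]]
99 [[100.5, -10.8, 11.2], [100.5, -2.0, 10.8], [100.4, 6.3, 9.8]]
102 [[97.7, -9.9, -6.9], [97.7, -1.9, -7.2], [97.6, 5.6, -7.4]]
105 [[96.4, -9.9, -7.6], [96.5, -1.9, -6.6], [96.4, 5.6, -7.2]]
108 [[95.1, -9.8, -8.8], [95.2, -1.9, -7.3], [95.1, 5.6, -8.2]]
111 [[93.9, -9.9, -8.0], [93.9, -1.9, -7.9], [93.8, 5.5, -9.1]]
114 [[92.7, -10.0, -6.4], [92.7, -1.9, -6.7], [92.6, 5.6, -8.2]]
117 [[91.5, -10.1, -4.2], [91.5, -1.9, -4.0], [91.6, 5.8, -3.6]]
120 [[90.4, -10.3, -0.3], [90.4, -1.9, 1.4], [90.3, 5.9, -1.7]]
123 [[89.1, -10.5, 2.0], [89.1, -1.9, 2.1], [89.1, 6.1, 2.2]]
126 [[87.8, -10.7, 6.4], [87.8, -1.9, 5.7], [87.8, 6.3, 5.6]]
129 [[86.5, -10.9, 9.4], [86.5, -1.9, 9.5], [86.5, 6.5, 8.7]]
132 [[85.0, -10.9, 9.5], [85.0, -1.9, 9.7], [85.0, 6.5, 9.2]]
135 [[83.9, -8.9, -30.4], [83.9, -1.9, -31.2], [83.9, 4.7, -31.1]]
138 [[82.9, -8.2, -43.8], [82.9, -1.9, -44.1], [83.0, 4.1, -44.5]]
141 [[81.9, -8.2, -44.2], [81.9, -1.9, -43.5], [82.0, 4.1, -45.2]]
144 [[80.9, -8.2, -43.6], [80.9, -1.9, -44.0], [80.9, 4.2, -42.6]]
147 [[79.9, -8.2, -43.6], [79.9, -1.9, -44.3], [79.9, 4.1, -44.2]]
```

```bash
python3 -m crank '[[1,0,0,0.5,0,0,0],[1,0,0,0.5,0,0,0],[1,0,0,0,0,0,0]]'; python3 -m crank '[[1,0,0,0.5,0,0,0],[1,0,0,0,0,0,0]]';python3 -m crank '[[1,0,0,0.3,0,0,0],[1,0,0,0,0,0,0]]'
```

```text
t: 17.25
ee_pos: [0.5446, 0.0131, 0.0641]
orientation: [[-0.053, 0.866, 0.497], [0.999, 0.045, 0.028], [0.002, 0.498, -0.867]]
contact_force: [-0.3, -0.3, -6.5]
opening: 0.0246
grip_force: 45.0
t: 17.45
ee_pos: [0.5448, 0.0131, 0.0637]
orientation: [[-0.053, 0.866, 0.497], [0.999, 0.045, 0.028], [0.002, 0.498, -0.867]]
contact_force: [-0.1, -0.1, -7.3]
opening: 0.0251
grip_force: 45.0
t: 17.65
ee_pos: [0.545, 0.0131, 0.0634]
orientation: [[-0.053, 0.866, 0.497], [0.999, 0.045, 0.028], [0.002, 0.498, -0.867]]
contact_force: [-0.3, -0.6, -6.1]
opening: 0.0253
grip_force: 45.0
```

```bash
python3 -m crank '[[1,0,0,0.4,0,0,0],[1,0,0,0,0,0,0]]';python3 -m crank '[[1,0,0,0.4,0,0,0],[1,0,0,0,0,0,0]]';python3 - <<'E'
from h import *
plan(H-.095*xh+.007*n,np.c_[yh,xh,-n])
E
```

```text
t: 17.85
ee_pos: [0.5452, 0.0131, 0.0632]
orientation: [[-0.053, 0.866, 0.497], [0.999, 0.045, 0.028], [0.002, 0.498, -0.867]]
contact_force: [-1.1, 0.0, -5.5]
opening: 0.0249
grip_force: 45.0
t: 18.05
ee_pos: [0.5452, 0.0131, 0.0632]
orientation: [[-0.054, 0.866, 0.496], [0.999, 0.045, 0.028], [0.002, 0.497, -0.868]]
contact_force: [-7.6, -0.9, 0.5]
opening: 0.0252
grip_force: 45.0
turn [-0.04 -0.05 -0.15] 0.2
shift now [-2.5 -0.3 -0.4] after turn [-2.5 -0.3 -0.4]
t 18.05 tcp [0.5452 0.0131 0.0632] j [ -7.  -14.3 134.5  10.   30.8 -17.3] F [-7.6 -0.9  0.5] op 0.025244718393971743 45.000622272491455
```

```bash
python3 -m crank '[[1,0,0,0,0,0,0],[1,0,0,0,0,0,0]]' 8; python3 -m crank '[[0.65,0,0,0,0,0,0],[0.6,0,0,0,0,0,0],[0.5,0,0,0,0,0,0],[0.5,0,0,0,0,0,0],[0.5,0,0,0,0,0,0]]' 
python3 - <<'E'
from h import *
plan()
m=camera_model("wrist");p,d=capture("wrist")
s=state();T=np.array(s["orientation"]);t=(cloud(d,m)-s["ee_pos"])@T
for r in range(99,150,3):print(r,(t[r,[300,318,335]]*1000).round(1).tolist())
for r in(150,200,225):
    row=t[r,200:440];ok=row[:,2]<(.0);print(r,(row[ok][[0,-1]]*1000).round(1).tolist())
hd=t[145:220,285:350].reshape(-1,3);A=np.c_[hd[:,:2],np.ones(len(hd))];print(np.degrees(np.linalg.lstsq(A,hd[:,2],rcond=None)[0][:2]),np.median(hd[:,2]))
E
```

```text
t: 18.25
ee_pos: [0.5453, 0.0131, 0.0632]
orientation: [[-0.053, 0.866, 0.497], [0.999, 0.045, 0.028], [0.002, 0.497, -0.867]]
contact_force: [-5.5, -0.1, -0.1]
opening: 0.0256
grip_force: 8.0
t: 18.75
ee_pos: [0.546, 0.013, 0.0635]
orientation: [[-0.053, 0.865, 0.498], [0.999, 0.045, 0.028], [0.002, 0.499, -0.867]]
contact_force: [-0.5, 1.1, 0.4]
opening: 0.0468
grip_force: 0.0
t 18.75 tcp [0.546  0.013  0.0635] j [ -7.  -14.3 134.5  10.   30.7 -17.3] F [-0.5  1.1  0.4] op 0.04679778633102299 0.0
99 [[100.1, -10.3, 7.2], [100.1, -1.7, 7.3], [100.2, 6.5, 7.7]]
102 [[97.4, -9.5, -9.6], [97.4, -1.7, -9.6], [97.4, 5.7, -10.2]]
105 [[96.1, -9.4, -11.0], [96.2, -1.7, -10.2], [96.1, 5.7, -10.9]]
108 [[94.9, -9.5, -10.9], [95.0, -1.7, -9.5], [94.9, 5.7, -10.4]]
111 [[93.6, -9.4, -11.8], [93.6, -1.7, -12.2], [93.7, 5.8, -9.9]]
114 [[92.5, -9.6, -9.1], [92.6, -1.7, -8.9], [92.5, 5.8, -9.3]]
117 [[91.4, -9.8, -5.6], [91.5, -1.7, -5.4], [91.4, 6.0, -6.5]]
120 [[90.2, -9.9, -3.4], [90.3, -1.7, -2.7], [90.2, 6.1, -3.5]]
123 [[89.0, -10.1, -0.0], [89.0, -1.7, 0.6], [89.0, 6.3, 0.0]]
126 [[87.8, -1
[... 539 characters left out ...]
, 33.0, -12.5]]
200 [[54.7, -37.1, -11.6], [54.7, 32.9, -11.6]]
225 [[44.1, -33.8, -17.2], [45.1, 25.8, -20.6]]
 ** On entry to DLASCL parameter number  4 had an illegal value
 ** On entry to DLASCL parameter number  4 had an illegal valueTraceback (most recent call last):
  File "<stdin>", line 8, in <module>
    x, resids, rank, s = _umath_linalg.lstsq(a, b, rcond,
                         ~~~~~~~~~~~~~~~~~~~^^^^^^^^^^^^^
                                             signature=signature)
                                             ^^^^^^^^^^^^^^^^^^^^
    raise LinAlgError("SVD did not converge in Linear Least Squares")
numpy.linalg.LinAlgError: SVD did not converge in Linear Least Squares
```

Released; head top to floor 53 mm (52 nominal), so it is down. Retract and check.

```bash
python3 -m crank '[[0.5,0,0,-10,0,0,0],[0.5,0,0,-20,0,0,0],[0.5,0,0,-30,0,0,0],[0.5,0,0,-40,0,0,0],[0.5,0,0,-40,0,0,0],[0.5,0,0,-40,0,0,0],[0.5,-40,0,0,0,0,0],[0.5,-40,0,0,0,0,0],[0.5,-40,0,0,0,0,0],[0.5,0,0,0,0,0,0],[0.5,0,0,0,0,0,0]]'
python3 - <<'E'
from h import *
plan()
m=camera_model("wrist");p,d=capture("wrist");cv2.imwrite("pics/w5.png",p)
W=cloud(d,m);loc=np.stack([(W-H)@xh,(W-H)@yh,(W-H)@n],-1)
k=(abs(loc[...,2]-.052)<.005)&(np.hypot(loc[...,0]+.095,loc[...,1])<.11)
for s in(1,-1):
    q=loc[k&(loc[...,1]*s>0)];print(len(q),(np.percentile(q,[2,50,98],axis=0)*1000).round(1).tolist())
f=loc[(abs(loc[...,2])<.006)&(abs(loc[...,0])<.05)&(abs(loc[...,1])<.1)];print("disc",np.median(f,0))
b=loc[(np.hypot(loc[...,0],loc[...,1])<.032)&(abs(loc[...,2]-.014)<.004)];print("boss",(np.percentile(b,[2,98],axis=0).mean(0)*1000).round(1))
E
```

```text
t: 19.9
ee_pos: [0.4621, -0.1127, 0.2184]
orientation: [[-0.05, 0.867, 0.497], [0.999, 0.042, 0.027], [0.003, 0.497, -0.868]]
contact_force: [0.0, -0.2, 0.5]
opening: 0.0477
grip_force: 0.0
t 19.9 tcp [ 0.4621 -0.1127  0.2184] j [-29.9 -36.4 133.3  18.5  58.9 -39. ] F [ 0.  -0.2  0.5] op 0.04766379039924755 0.0
1237 [[-115.4, 46.0, 47.4], [-98.4, 54.4, 51.2], [-81.9, 63.3, 53.2]]
1860 [[-115.9, -83.2, 47.6], [-99.1, -63.3, 51.3], [-82.3, -44.0, 53.1]]
disc [-0.00089746 -0.0020331  -0.00094053]
boss [-1.9  1.3 12.9]
```

View pics/w5.png

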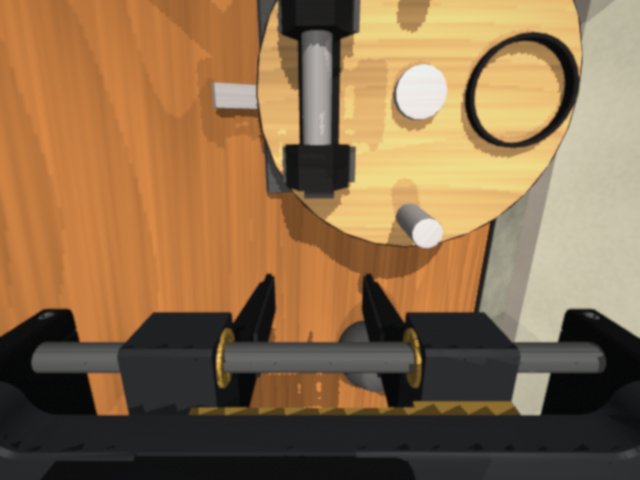

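The dumbbell lies seated in the cradle (heads at (318,10) and (320,168)). Its tops are 52 mm above the disc, and it is centred to within 2 mm. The gripper is clear of everything.

```bash
python3 -c "
from plant import *
print(hand_in())"
```

```text
the job is handed in; nothing more can be done
None
```

The turntable was turned one click anticlockwise and the small dumbbell laid in the front cradle: my last camera check put it fully down and within about 2 mm of centre. I handed the job in at about 20 s; `hand_in` returned no verdict.

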